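Fit an alternator spacer and hold the ear up flush

TASK

The alternator hangs loose on the test stand's pivot bolt. Take the middle (10 mm) horseshoe spacer from the rack and slide it down over the bolt, fully home, in the gap between alternator ear and bracket lug that is wide enough for it as it stands (the other gap is too narrow), and let go of it; then press that ear along the bolt, for example by pinching ear and lug together, until ear, spacer and lug are flush, and finish while still holding them firmly pressed so that the nut can be run up. Leave the other spacers in the rack and the cup and pulley where they are.

Things in the scene. Friction and masses are not known exactly. Their poses are not given: they have to be found in the camera images.
- bed: Fixed grey base plate of the test stand, 12 mm thick, on the bench; reaches 150 mm to its -x, 100 mm to +x and 100 mm to each y. Origin on the bench straight below the middle of the pivot bolt. The bolt (steel, 12 mm diameter, 182 mm long) is level along the bed's y, its axis 172 mm above the bench, held by two lugs.
- lug_thin: Fixed steel bracket lug at one end of the bolt, either end: plate 10 mm thick along the bolt (faces at y = -5 and +5 mm), 48 mm wide, rounded top 30 mm above the bolt axis; its post stands at its -x side from 76 mm out. Origin on the bolt axis, mid-thickness, 64.5 mm from the bed's middle; axes as the bed's.
- lug_thick: Fixed steel bracket lug carrying the other end of the bolt: the same plate with a barrel 28 mm long (faces at y = -14 and +14 mm) and 48 mm in diameter around the bolt. Origin on the bolt axis, mid-thickness; axes as the bed's. 64.5 mm from the bed's middle.
- alternator: Aluminium alternator, 124 mm case whose top is 26 mm below the bolt axis, hung on the bolt by two ears between the lugs. Ears 16 mm thick along the bolt (outer faces y = -45 and +45 mm, open room between them), 44 mm wide, tops 28 mm above the bolt axis. Origin on the bolt axis midway between ears, axes as the bed's. Slides only along the bolt, 5 mm each way from the middle, 5 N drag.
- ear_left (a point): Middle of the outer face of the ear on the alternator's +y side, on the bolt axis.
- ear_right (a point): Middle of the outer face of the ear on the alternator's -y side, on the bolt axis.
- spacer: The 10 mm steel horseshoe spacer, 0.1 to 0.2 kg, upright in the rack's middle slot, legs down: 36 mm wide (x), 10 thick (y), 82 tall (z). Origin at the underside between the legs. Slot between legs 17 mm wide, 30 deep, flared mouth; grip tab 26 mm wide from z = 58 to 82. Fully home its slot roof sits on the bolt: origin 24 mm below the bolt axis.
- spacer_seat (a point): Middle of the roof of the spacer's slot (30 mm above its origin); 6 mm above the bolt axis when fully home.
- rack: Fixed wooden block 70 x 150 x 34 mm with three slots 24 mm deep (floor 10 mm above the bench) in a row along its y, 44 mm apart, each as wide as its spacer; the spacers stand in them, thickness along the rack's y. Origin at the middle of its underside.
- shim_small: A 5 mm thick spacer of the same outline in the rack's +y slot; stays there. Origin as the spacer's.
- shim_large: A 16 mm thick spacer of the same outline in the rack's -y slot; stays there. Origin as the spacer's.
- cup: White drinking cup, 80 mm across, 95 mm tall, upright on the bench; stays. Origin under its middle.
- pulley: Dark steel pulley, 60 mm across, 28 mm tall, lying on the bench; stays. Origin under its middle.
Things that resemble listed ones, but are neither listed nor needed, are in the scene too. Leave any blue, brown or pink look-alike of the spacer alone.

How it is judged (in metres and radians):
On the way:
1. the spacer sits fully home on the bolt, let go, in the gap beside the thin lug (x of spacer_seat in the frame of lug_thin between -0.0045 and 0.0045 m and z of spacer_seat in the frame of lug_thin between 0.002 and 0.0095 m and (y of spacer_seat in the frame of lug_thin between 0.006 and 0.018 m or y of spacer_seat in the frame of lug_thin between -0.018 and -0.006 m) and contact force between the fingers and spacer below 0.3 N), for 0.2 s.
At the end, for the whole second after the job is handed in: Spacer beside the thin lug, slot roof 2 to 9.5 mm above the bolt axis, within 4.5 mm sideways, square to 0.06 rad; ear face at most 16.5 mm from the lug's middle (15 = flush); fingers press the alternator with over 6 N, and spacer against ear and lug with over 3 N each (x of spacer_seat in the frame of lug_thin between -0.0045 and 0.0045 m and z of spacer_seat in the frame of lug_thin between 0.002 and 0.0095 m and angle between the y axis of spacer and the y axis of lug_thin, either way round below 0.06 rad and (y of spacer_seat in the frame of lug_thin between 0.0085 and 0.0117 m or y of spacer_seat in the frame of lug_thin between -0.0117 and -0.0085 m) and distance between any of ear_left, ear_right and lug_thin below 0.0165 m and contact force between the fingers and alternator above 6 N and contact force between alternator and spacer above 3 N and contact force between spacer and lug_thin above 3 N); the arm keeps its last pose, push and grip.
It fails at once if shim small moved by more than 25 mm (distance of shim_small from where it was at the start of the episode above 0.025 m).
It fails at once if shim large moved by more than 25 mm (distance of shim_large from where it was at the start of the episode above 0.025 m).
It fails at once if cup moved by more than 25 mm (distance of cup from where it was at the start of the episode above 0.025 m).
It fails at once if pulley moved by more than 25 mm (distance of pulley from where it was at the start of the episode above 0.025 m).
It also fails if it takes over 51 s, if anything falls off the work surface, if the arm or the gripper's body presses on something with over 40 N, if the wrist force passes 120 N, or if a joint passes its speed limit or range.

ROBOT

A 6-joint arm with a two-finger parallel gripper is mounted at the origin on the work surface. World frame = base frame: x ahead of the robot, y to its left, z up, the work surface at z = 0. Lengths are in m, angles in degrees, forces in N, time in s.
With the tool pointing down it reaches from about 0.35 to 0.925 m from the base axis. Payload 6.4 kg.
Tool frame: the origin (TCP) lies at the centre of the arm's flange, where the gripper is bolted on; the fingertips stand 199 mm ahead of it and the grasp point (between the pads) lies 180 mm ahead of it; z points along the fingers, x is the direction in which the jaws open and shut, and the axes are right-handed (so a half turn about z gives the same grasp; the last joint's range is limited). The gripper opens to 94 mm and grips with 3 to 60 N. Pads are 16 mm wide; open, the fingers measure 119 mm over their backs; the gripper's body (75 mm by 177 mm) begins 78 mm behind the grasp point.
Start: joints at [-78.616, 14.043, 89.255, -0, 76.702, -9.975], TCP at [0.237, -0.605, 0.405] pointing down, gripper open.
Joint ranges: [-179.41, 179.41], [-58.25, 129.5], [7.25, 145.43], [-54.29, 234.29], [11.92, 165.04], [-157.13, 157.13]. Speed limits (degrees/s): [147.25, 147.25, 180, 180, 180, 180].

INTERFACE

Orientations are given as [roll, pitch, yaw] about the fixed x, y, z axes, in that order (R = Rz(yaw) Ry(pitch) Rx(roll)).
In Python, from cell import ctrl gives the robot as it stands. The module is installed in compiled form; this text tells all that it offers.
- The arm moves only by the tool drive_tool, never from a script. Its argument "motion" is a list of rows, each an object with "xyz": the shift along the world's x, y, z in m, a list of three; "turn": the turn, a rotation vector about the world's x, y, z in rad, a list of three. In form: [{"xyz": [dx, dy, dz], "turn": [wx, wy, wz]}, ...]. A call has 1 to 20 rows; each row is the pose to reach, as a shift and turn from the pose commanded when the call began; what a row does not reach only later rows make up. A row lasts 1/10 s, in which the tool goes at most 50 mm and 8.59 degrees, less where a joint would pass 70% of its speed; a pose out of reach is approached as far as the arm can. A call with a gripper value outside its range is refused whole. "jaw" is the gripper command: -1 is shut, 1 is fully open, values between are in proportion, set as the call begins (left out, the last holds). The fingers move at their own pace and stop on an object; "force" is the grip in N (left out, the last holds). Time passes only in rows, so rows that repeat a pose let the fingers close. It gives the time, the measured TCP pose, the force and the opening at its end, in the units of the state.
- ctrl.observe(): the state, without advancing time (a new reading comes with each control period).
- ctrl.camera(name): name is "scene" or "top" or "wrist"; returns a dict with "img" (420x560x3 uint8, red, green, blue), "depth" (420x560 float32, m along the optical axis (not along the pixel's ray), 0 where there is no reading), "K" (3x3 intrinsics, pixels), "rvec" (rotation vector, rad) and "tvec" (3), from world to camera coordinates, as OpenCV has them; the wrist camera has in their place "T_tool_cam" (4x4, takes a point from camera to tool coordinates, whose origin is the TCP and whose axes are the tool frame's). Camera axes: x right, y down, z forward; pixel columns grow to the right and rows downward; lengths in m; the calibration is good to about 2 mm. A picture is of the moment at which its call begins: read the wrist's pose just before it.
- ctrl.close_job(): hands the job in, once; it reports no verdict.
The state is a dict: "time_s": time; "joints": joint angles; "joint_velocities": joint speeds; "joint_torque": joint torques, N m; "ee_pos": TCP position; "orientation": TCP orientation; "ft_force": force on the tool from outside, world axes, zero at the start; "torque": the same for the moment, N m; "finger_gap": finger opening in m.
Only numpy, scipy, OpenCV 4.12 (cv2) and the standard library are available. Lean on these libraries where they do the work, as an engineer would, in place of code of your own. Each camera call takes 0.05 s, during which the arm holds its last target. There are 200 camera calls.

## Working session

There is one attempt and no reset: what is moved stays moved. The work goes in short steps, Python scripts to look and compute and a tool call to move; the robot and the scene stay as the last step left them, time stands still between calls to the robot, and variables do not carry over. Pictures are saved under pics/ and viewed, about 8 in all and at most 12, crops included, and the job is handed in when it is done.

Besides the shell and the picture viewer there is one more tool, called after ">>>" in YAML: its name, and indented under it one key for each argument. drive_tool: Moves the arm, as the interface text tells. Its arguments: {"type":"object","properties":{"motion":{"type":"array","items":{"type":"object","properties":{"xyz":{"type":"array","items":{"type":"number"}},"turn":{"type":"array","items":{"type":"number"}}}}},"jaw":{"type":"number"},"force":{"type":"number"}},"required":["motion"]}

```bash
mkdir -p pics; cat > h.py <<'E'
import numpy as np, cv2
from cell import ctrl
from scipy.spatial.transform import Rotation as R
def cam(n):
    s=ctrl.observe(); c=ctrl.camera(n)
    if n=='wrist':
        T=np.eye(4); T[:3,:3]=R.from_euler('xyz',s['orientation'],degrees=True).as_matrix(); T[:3,3]=s['ee_pos']
        c['W']=T@c['T_tool_cam']
    else:
        M=np.eye(4); M[:3,:3]=cv2.Rodrigues(np.array(c['rvec'],float))[0]; M[:3,3]=np.ravel(c['tvec']); c['W']=np.linalg.inv(M)
    return c
def pts(c):
    h,w=c['depth'].shape; u,v=np.meshgrid(np.arange(w),np.arange(h)); K=c['K']; d=c['depth']
    P=np.stack([(u-K[0,2])/K[0,0]*d,(v-K[1,2])/K[1,1]*d,d],-1)
    return P@c['W'][:3,:3].T+c['W'][:3,3]
def plane(c,u,v,z):
    K=c['K']; r=c['W'][:3,:3]@np.array([(u-K[0,2])/K[0,0],(v-K[1,2])/K[1,1],1]); o=c['W'][:3,3]
    return o+r*(z-o[2])/r[2]
def save(c,n): cv2.imwrite('pics/'+n,c['img'][:,:,::-1])
E
python3 - <<'E'
from h import *
import pickle
print(ctrl.observe())
for n in('scene','top'):
    c=cam(n); save(c,n+'0.png'); pickle.dump(c,open(n+'.pkl','wb')); print(n,c['W'].round(3).tolist(),c['K'][0,0])
E
```

```text
{'time_s': 0.0, 'joints': array([-7.86154406e+01,  1.40814136e+01,  8.93254397e+01, -3.16631512e-03,
        7.67003606e+01, -9.97712443e+00]), 'joint_velocities': array([ 0.04281381, -0.11994088,  0.06179323,  0.10957605,  0.0338094 ,
        0.0714705 ]), 'joint_torque': array([-1.52626893e-03, -4.15839529e+01, -3.14604521e+01,  6.83990051e-02,
        3.32481426e-02, -1.45666727e-04]), 'ee_pos': array([ 0.23669925, -0.60511924,  0.40357025]), 'orientation': array([-1.79984458e+02,  1.06126173e-01, -6.86375705e+01]), 'ft_force': array([-0.00913975, -0.45453977,  0.5568806 ]), 'torque': array([-0.00633116, -0.00723003,  0.03326541]), 'finger_gap': 0.09388590498905554}
scene [[0.885, 0.281, -0.371, 0.921], [0.465, -0.503, 0.728, -0.686], [0.018, -0.817, -0.576, 0.664], [0.0, 0.0, 0.0, 1.0]] 437.550527205504
top [[0.015, -0.984, 0.18, 0.418], [-1.0, -0.019, -0.019, -0.035], [0.022, -0.179, -0.984, 1.062], [0.0, 0.0, 0.0, 1.0]] 476.69281575095124
```

View pics/scene0.png

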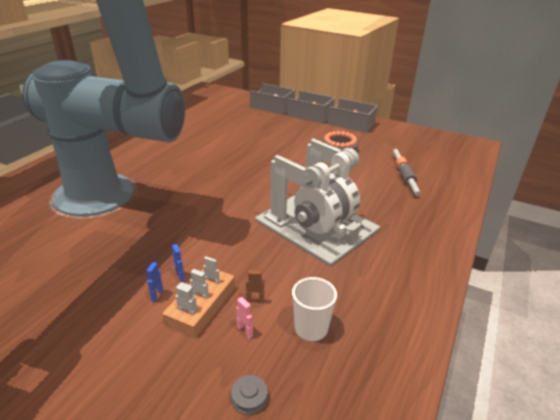

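View pics/top0.png

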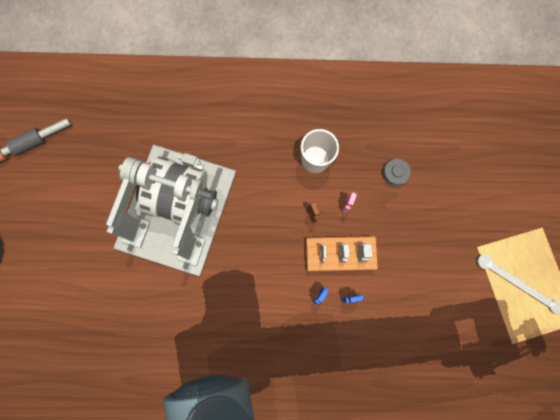

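The scene shows the test stand at about (318,210) and the rack at (200,298), with three grey spacers. Blue, pink and brown decoys stand around the rack, with the cup at (313,308) and the pulley at (249,394). In the top view the rack is at (342,254), with its spacers at (324,253), (345,253) and (366,252). The bed is at (175,210).

```bash
python3 - <<'E'
from h import *
import pickle
c=pickle.load(open('top.pkl','rb')); P=pts(c)
hsv=cv2.cvtColor(c['img'],cv2.COLOR_RGB2HSV)
# bench height check
print('bench z',np.median(P[330:360,100:150,2]), 'cup top/pulley', P[172,397],P[150,305])
def poly(pix,z): 
    r=cv2.minAreaRect(np.array([plane(c,u,v,z)[:2]*1000 for u,v in pix],np.float32)); return r
m=np.zeros(hsv.shape[:2],np.uint8); Z=P[...,2]
# rack: top z=.034
sub=np.zeros_like(m); sub[225:280,295:390]=1
m=((hsv[...,1]>120)&(hsv[...,2]>140)&(sub>0)).astype(np.uint8)
m=cv2.morphologyEx(m,cv2.MORPH_CLOSE,np.ones((15,15)))
ct=max(cv2.findContours(m,0,2)[0],key=cv2.contourArea)[:,0]
print('rack',len(ct),poly(ct,.034), 'z',np.median(Z[m>0]))
# spacer tops
s=(Z>.075)&(sub>0); n,l,st,ce=cv2.connectedComponentsWithStats(s.astype(np.uint8))
for i in range(1,n):
    if st[i,4]>5: q=P[l==i]; print('sp',st[i],q[:,2].max().round(4),q.mean(0).round(4))
# bed: z approx .012, grey
b=(hsv[...,1]<70)&(Z>.005)&(Z<.02); b[:,:90]=0;b[:,260:]=0;b[300:]=0
q=P[b]; print('bed z',np.median(q[:,2]),b.sum(),cv2.minAreaRect((q[:,:2]*1000).astype(np.float32)))
hi=(Z>.15); hi[:, :90]=0; hi[:,260:]=0; hi[300:]=0
q=P[hi]; print(q.min(0),q.max(0))
k=np.s_[130:285,95:250]
cr=cv2.resize(c['img'][k],None,fx=4,fy=4,interpolation=cv2.INTER_CUBIC)[:,:,::-1]; 
cr2=cv2.resize(c['img'][220:300,290:390],None,fx=2,fy=2,interpolation=cv2.INTER_CUBIC)[:,:,::-1]
o=np.zeros((600,800,3),np.uint8); o[:,:600]=cr[:600,:600]; o[:160,600:800]=cr2; cv2.imwrite('pics/crop1.png',o)
E
```

```text
bench z -0.0009679295604294591 cup top/pulley [ 0.69542686 -0.32815596  0.02564096] [ 0.74694469 -0.12130034  0.01137784]
rack 4 ((512.8218383789062, -201.77520751953125), (117.12026977539062, 207.1785125732422), 0.8975827693939209) z 0.0013385278227826536
sp [343 245   6  13  77] 1.0624 [ 0.5077 -0.1967  0.1021]
sp [362 245  10  13 121] 0.0952 [ 0.5101 -0.2423  0.0889]
sp [323 246   4  13  41] 0.0967 [ 0.506 -0.155  0.088]
bed z 0.011273223905653884 4364 ((605.167724609375, 167.79783630371094), (201.02557373046875, 250.2923583984375), 73.218994140625)
[ 0.41753187 -0.03477255  0.15010937] [0.67214842 0.26160822 1.06238647]
```

View pics/crop1.png

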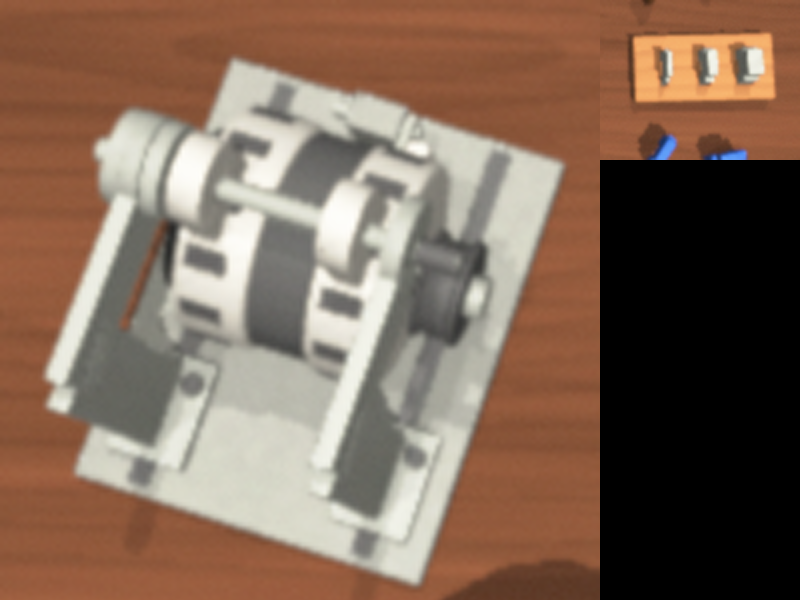

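The sizes match: the bed measures 201x250 mm, and the grey spacers stand 44 mm apart with tops at about 92 mm. The wanted one is the middle grey spacer at top (345,253); the blue, pink and brown pieces are decoys. The thin lug is the plain plate at crop (400,230), which is the bed's -y end, and the gap beside it is the visibly open one. I'll move over the rack for a close look.

>>> drive_tool:
  motion:
    - {"xyz":[0.04,0.03,0.03],"turn":[0,0,-0.1]}
    - {"xyz":[0.07,0.07,0.05],"turn":[0,0,-0.2]}
    - {"xyz":[0.1,0.11,0.05],"turn":[0,0,-0.33]}
    - {"xyz":[0.13,0.15,0.05],"turn":[0,0,-0.33]}
    - {"xyz":[0.16,0.19,0.05],"turn":[0,0,-0.33]}
    - {"xyz":[0.18,0.23,0.05],"turn":[0,0,-0.33]}
    - {"xyz":[0.2,0.27,0.05],"turn":[0,0,-0.33]}
    - {"xyz":[0.22,0.31,0.05],"turn":[0,0,-0.33]}
    - {"xyz":[0.24,0.35,0.05],"turn":[0,0,-0.33]}
    - {"xyz":[0.26,0.39,0.05],"turn":[0,0,-0.33]}
    - {"xyz":[0.271,0.408,0.03],"turn":[0,0,-0.33]}
    - {"xyz":[0.271,0.408,0.03],"turn":[0,0,-0.33]}
    - {"xyz":[0.271,0.408,0.03],"turn":[0,0,-0.33]}
    - {"xyz":[0.271,0.408,0.03],"turn":[0,0,-0.33]}
  jaw: -0.28
  force: 30

```text
time_s: 1.5
ee_pos: [0.5075, -0.1983, 0.4352]
orientation: [-180.0, -0.0, -87.6]
ft_force: [-0.7, -0.2, 0.3]
finger_gap: 0.034
```

```bash
python3 - <<'E'
from h import *
import pickle
c=cam('wrist'); save(c,'w1.png'); pickle.dump(c,open('w1.pkl','wb'))
s=ctrl.observe(); print(s['time_s'],s['ee_pos'],s['orientation'],s['finger_gap'],c['W'].round(3).tolist(),c['K'][0,0])
E
```

```text
1.55 [ 0.5074603  -0.1985008   0.43532855] [-1.79962404e+02 -4.23187200e-02 -8.76442141e+01] 0.03401678074456708 [[0.042, -0.957, -0.288, 0.592], [-0.999, -0.04, -0.013, -0.195], [0.001, 0.289, -0.957, 0.415], [0.0, 0.0, 0.0, 1.0]] 307.17462216096686
```

View pics/w1.png

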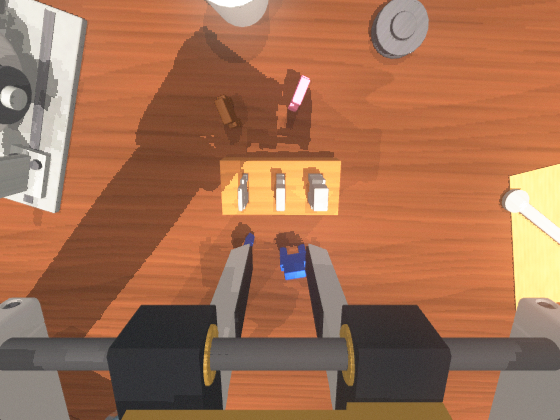

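The wrist view shows the rack at (281,188), with grey spacers thin (243,190), middle (280,190) and thick (318,192). The middle one is the target. The two blue decoys are at (249,240) and (293,262).

```bash
python3 - <<'E'
from h import *
import pickle
c=pickle.load(open('w1.pkl','rb')); P=pts(c); Z=P[...,2]
hsv=cv2.cvtColor(c['img'],cv2.COLOR_RGB2HSV)
s=np.zeros(Z.shape,bool); s[165:222,215:345]=1
m=((hsv[...,1]>150)&(hsv[...,2]>160)&s).astype(np.uint8); m=cv2.morphologyEx(m,cv2.MORPH_CLOSE,np.ones((25,25)))
sr=np.zeros(Z.shape,bool); sr[150:225,210:350]=1
m=((Z>.02)&(Z<.045)&sr); q=P[m]; print('rack depth',np.median(q[:,2]),cv2.minAreaRect((q[:,:2]*1000).astype(np.float32)))
t=(Z>.082)&s; n,l,st,ce=cv2.connectedComponentsWithStats(t.astype(np.uint8))
for i in range(1,n):
    if st[i,4]>8:
        q=P[l==i]; px=np.argwhere(l==i)[:,::-1]
        a=np.array([plane(c,u,v,.092)[:2]*1000 for u,v in px],np.float32)
        print(st[i],q[:,2].max().round(4),np.median(q[:,2]).round(4),cv2.minAreaRect((q[:,:2]*1000).astype(np.float32)),'ray',cv2.minAreaRect(a))
cr=cv2.resize(c['img'][150:225,210:350],None,fx=5,fy=5,interpolation=cv2.INTER_CUBIC)[:,:,::-1]; cv2.imwrite('pics/crop2.png',cr)
E
```

```text
rack depth 0.03354626367822949 ((508.81884765625, -200.17074584960938), (70.36786651611328, 150.19093322753906), 2.3386433124542236)
[312 185  17  26 375] 0.4148 0.0914 ((547.5633544921875, -227.5048065185547), (108.2031478881836, 23.08465003967285), 24.045961380004883) ray ((512.5787353515625, -243.33950805664062), (27.93771743774414, 16.68539047241211), 1.5678926706314087)
[238 186   6  25 127] 0.4148 0.0912 ((545.4134521484375, -170.5742645263672), (13.189208030700684, 104.77457427978516), 69.71818542480469) ray ((508.5208435058594, -157.3414306640625), (26.938640594482422, 5.45925760269165), 0.21399636566638947)
[275 186  11  25 225] 0.4148 0.0914 ((544.3131103515625, -198.73094177246094), (96.1386947631836, 8.814336776733398), 2.342494487762451) ray ((510.27740478515625, -200.5775146484375), (10.71667194366455, 27.209596633911133), 89.81807708740234)
```

View pics/crop2.png

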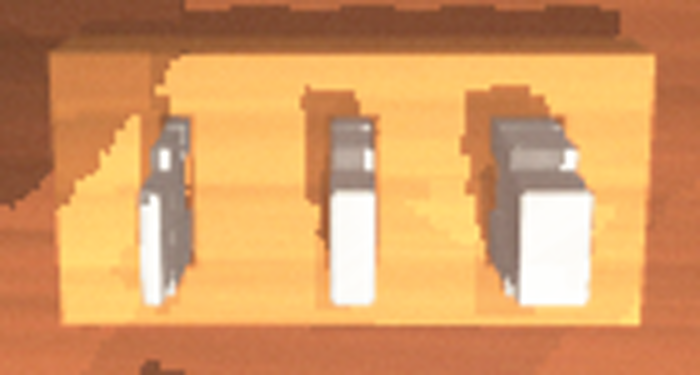

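The crop confirms it: three grey pieces in the wooden rack, the middle one with its top face at crop (353,247) and about 10 mm thick. The rack measures 70.4x150.2 mm at (0.509,-0.200), yaw 2.3°. I'll descend and grip.

>>> drive_tool:
  motion:
    - {"xyz":[0.002,-0.002,-0.03],"turn":[0,0,0]}
    - {"xyz":[0.002,-0.002,-0.06],"turn":[0,0,0]}
    - {"xyz":[0.002,-0.002,-0.09],"turn":[0,0,0]}
    - {"xyz":[0.002,-0.002,-0.12],"turn":[0,0,0]}
    - {"xyz":[0.002,-0.002,-0.14],"turn":[0,0,0]}
    - {"xyz":[0.002,-0.002,-0.155],"turn":[0,0,0]}
    - {"xyz":[0.002,-0.002,-0.166],"turn":[0,0,0]}
    - {"xyz":[0.002,-0.002,-0.166],"turn":[0,0,0]}
    - {"xyz":[0.002,-0.002,-0.166],"turn":[0,0,0]}
    - {"xyz":[0.002,-0.002,-0.166],"turn":[0,0,0]}

```text
time_s: 2.55
ee_pos: [0.5102, -0.1997, 0.27]
orientation: [-179.9, -0.1, -87.6]
ft_force: [0.8, 0.7, 0.6]
finger_gap: 0.0339
```

>>> drive_tool:
  motion:
    - {"xyz":[0,0,0],"turn":[0,0,0]}
    - {"xyz":[0,0,0],"turn":[0,0,0]}
    - {"xyz":[0,0,0],"turn":[0,0,0]}
    - {"xyz":[0,0,0],"turn":[0,0,0]}
    - {"xyz":[0,0,0],"turn":[0,0,0]}
    - {"xyz":[0,0,0],"turn":[0,0,0]}
  jaw: -1
  force: 40

```text
time_s: 3.15
ee_pos: [0.5099, -0.1994, 0.2689]
orientation: [-180.0, -0.0, -87.5]
ft_force: [0.6, 0.6, 2.1]
finger_gap: 0.0095
```

Gripped at about 10 mm. I'll lift, and refine the bolt, lug and ear positions from the top picture I already have.

>>> drive_tool:
  motion:
    - {"xyz":[0,0,0.02],"turn":[0,0,0]}
    - {"xyz":[0,0,0.05],"turn":[0,0,0]}
    - {"xyz":[0,0,0.09],"turn":[0,0,0]}
    - {"xyz":[0,0,0.13],"turn":[0,0,0]}
    - {"xyz":[0,0,0.17],"turn":[0,0,0]}
    - {"xyz":[0,0,0.21],"turn":[0,0,0]}
    - {"xyz":[0,0,0.25],"turn":[0,0,0]}
    - {"xyz":[0,0,0.26],"turn":[0,0,0]}
    - {"xyz":[0,0,0.26],"turn":[0,0,0]}

```text
time_s: 4.05
ee_pos: [0.5098, -0.1994, 0.5298]
orientation: [-179.9, -0.1, -87.5]
ft_force: [-0.0, -0.2, -1.8]
finger_gap: 0.0095
```

```bash
python3 - <<'E'
from h import *
import pickle
th=np.radians(-16.8); O=np.array([.6291,.1606]); Rb=np.array([[np.cos(th),-np.sin(th)],[np.sin(th),np.cos(th)]])
for n in('top','scene'):
    c=pickle.load(open(n+'.pkl','rb')); P=pts(c); 
    B=np.concatenate([((P[...,:2]-O)@Rb),P[...,2:]],-1).reshape(-1,3)*1000
    b=B[(abs(B[:,0])<27)&(abs(B[:,1])<105)&(B[:,2]>160)&(B[:,2]<215)]
    print(n,len(b))
    for y in range(-100,104,4):
        k=b[(b[:,1]>=y)&(b[:,1]<y+4)]
        if len(k): print(y,len(k),'xrange',k[:,0].min().round(1),k[:,0].max().round(1),'zmax',k[:,2].max().round(1),'x@zmax',k[k[:,2].argmax(),0].round(1))
E
```

```text
top 1540
-92 15 xrange -6.7 5.5 zmax 181.7 x@zmax 0.1
-88 14 xrange -6.6 4.4 zmax 178.4 x@zmax -4.2
-84 16 xrange -6.9 5.2 zmax 179.0 x@zmax -1.8
-80 14 xrange -6.4 5.6 zmax 179.0 x@zmax 1.3
-76 14 xrange -6.5 5.0 zmax 182.5 x@zmax -2.9
-72 112 xrange -26.4 22.0 zmax 203.3 x@zmax -3.2
-68 55 xrange -26.3 21.9 zmax 202.1 x@zmax -6.4
-64 56 xrange -26.8 19.7 zmax 203.1 x@zmax 1.7
-60 6 xrange -26.8 15.9 zmax 201.9 x@zmax -4.0
-56 7 xrange -4.9 3.9 zmax 177.8 x@zmax 1.8
-52 14 xrange -6.1 3.7 zmax 181.2 x@zmax 0.1
-48 53 xrange -21.4 16.9 zmax 200.1 x@zmax 1.3
-44 94 xrange -22.3 20.4 zmax 202.4 x@zmax 2.1
-40 51 xrange -22.2 19.7 zmax 201.4 x@zmax -1.2
-36 47 xrange -22.5 19.7 zmax 202.3 x@zmax 7.5
-32 48 xrange -22.4 18.7 zmax 200.9 x@zmax -1.1
-24 9 xrange -6.4 4.0 zmax 179.3 x@zmax 1.4
-20 12 xrange -5.9 3.0 zmax 179.2 x@zmax 2.1
-16 13 xrange -6.0 5.0 zmax 178.3 x@zmax -1.3
-12 12 xrange -5.4 4.4 zmax 178.3 x@zmax -0.7
-8 11 xrange -6.2 4.9 zmax 177.9 x@zmax 2.5
-4 15 xrange -6.0 4.3 zmax 179.3 x@zmax 2.3
0 13 xrange -6.1 5.4 zmax 179.3 x@zmax -4.9
4 10 xrange -6.0 3.7 zmax 179.3 x
[... 1946 characters left out ...]
ax 177.1 x@zmax 0.8
20 7 xrange 1.1 6.4 zmax 177.2 x@zmax 1.1
24 16 xrange -16.6 14.6 zmax 193.2 x@zmax -1.1
28 157 xrange -20.8 23.6 zmax 199.9 x@zmax -1.2
32 45 xrange -21.9 23.7 zmax 199.6 x@zmax 0.1
36 22 xrange -0.4 23.9 zmax 200.2 x@zmax 5.6
40 19 xrange -5.6 22.8 zmax 198.7 x@zmax 5.5
44 10 xrange -9.8 24.5 zmax 197.5 x@zmax -0.5
48 33 xrange -10.4 25.3 zmax 198.1 x@zmax 5.0
52 28 xrange -7.7 24.6 zmax 199.2 x@zmax 4.7
56 37 xrange -21.1 24.8 zmax 201.5 x@zmax 7.5
60 30 xrange -26.4 24.7 zmax 201.4 x@zmax 4.2
64 26 xrange -23.8 24.7 zmax 201.1 x@zmax 2.3
68 15 xrange -23.3 25.0 zmax 197.8 x@zmax 9.9
72 17 xrange 0.5 25.4 zmax 198.0 x@zmax 0.5
76 9 xrange 2.1 23.9 zmax 198.0 x@zmax 2.1
```

>>> drive_tool:
  motion:
    - {"xyz":[0.012,0.035,0],"turn":[0,0,-0.1]}
    - {"xyz":[0.024,0.07,0],"turn":[0,0,-0.2]}
    - {"xyz":[0.036,0.11,0],"turn":[0,0,-0.3]}
    - {"xyz":[0.05,0.15,0],"turn":[0,0,-0.337]}
    - {"xyz":[0.064,0.19,0],"turn":[0,0,-0.337]}
    - {"xyz":[0.077,0.23,0],"turn":[0,0,-0.337]}
    - {"xyz":[0.09,0.27,0],"turn":[0,0,-0.337]}
    - {"xyz":[0.1,0.3,0],"turn":[0,0,-0.337]}
    - {"xyz":[0.104,0.31,0],"turn":[0,0,-0.337]}
    - {"xyz":[0.104,0.31,0],"turn":[0,0,-0.337]}
    - {"xyz":[0.104,0.31,0],"turn":[0,0,-0.337]}
    - {"xyz":[0.104,0.31,0],"turn":[0,0,-0.337]}

```text
time_s: 5.25
ee_pos: [0.6136, 0.1093, 0.5281]
orientation: [180.0, -0.0, -107.0]
ft_force: [0.4, -1.2, -1.0]
finger_gap: 0.0095
```

```bash
cat > lug.py <<'E'
from h import *
import sys
th=np.radians(-16.8); O=np.array([.6291,.1606]); Rb=np.array([[np.cos(th),-np.sin(th)],[np.sin(th),np.cos(th)]])
def bed(P): return np.concatenate([((P[...,:2]-O)@Rb),P[...,2:]],-1)*1000
def edges(c):
    B=bed(pts(c)).reshape(-1,3)
    for nm,lo,hi in(('lug',-80,-55),('ear',-54,-20)):
        k=B[(abs(B[:,0])<14)&(B[:,1]>lo)&(B[:,1]<hi)&(B[:,2]>192)&(B[:,2]<206)]
        if len(k)<5: print(nm,len(k)); continue
        # yaw: fit mid-line at left/right
        print(nm,len(k),'y 2/98%',np.percentile(k[:,1],[2,98]).round(1),'zmax',np.percentile(k[:,2],98).round(1))
    k=B[(abs(B[:,0])<12)&(B[:,1]>-26)&(B[:,1]<24)&(B[:,2]>168)&(B[:,2]<181)]
    if len(k)>20:
        ys=k[:,1]; print('bolt x slope',np.polyfit(ys,k[:,0],1).round(4),'x rng',np.percentile(k[:,0],[2,98]).round(1),'z',np.percentile(k[:,2],98).round(1))
    k=B[(abs(B[:,0])<12)&(B[:,1]>-95)&(B[:,1]<-76)&(B[:,2]>168)&(B[:,2]<181)]
    if len(k)>5: print('boltend x',np.percentile(k[:,0],[2,98]).round(1),'y min',k[:,1].min())
E
python3 - <<'E'
from lug import *
import pickle
edges(pickle.load(open('top.pkl','rb')))
c=cam('wrist'); save(c,'w2.png'); pickle.dump(c,open('w2.pkl','wb')); edges(c)
s=ctrl.observe(); print(s['ee_pos'],s['orientation'],'tcp bed',bed(s['ee_pos']))
E
```

```text
lug 93 y 2/98% [-69.7 -60. ] zmax 202.7
ear 135 y 2/98% [-44.4 -28.7] zmax 201.6
bolt x slope [ 0.0144 -1.034 ] x rng [-6.  5.] z 179.4
boltend x [-6.8  5.5] y min -91.09599141094148
lug 239 y 2/98% [-69.8 -60.5] zmax 202.1
ear 389 y 2/98% [-43.9 -29.2] zmax 200.5
bolt x slope [-0.0051  0.0026] x rng [-5.7  4.7] z 178.4
boltend x [-5.5  5.5] y min -91.35052813812604
[0.61361529 0.10930374 0.52840383] [ 1.79981517e+02 -2.07814304e-02 -1.06963161e+02] tcp bed [ 2.43439533e-03 -5.35824840e+01  5.28403833e+02]
```

View pics/w2.png

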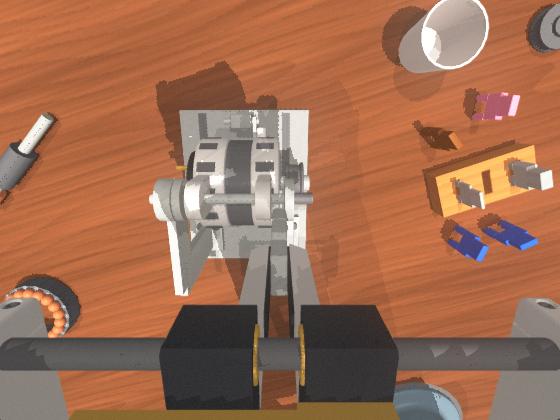

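The wrist view shows the stand, with lug top at (288,195), ear at (262,198) and an open gap between them. In bed coordinates the lug runs y=-69.8 to -60.4 mm and the ear's outer face is at -44.2 mm, so the gap is about 15.5 mm, centred near -52 mm. I'll shift the tool 1.5 mm along +y and descend.

>>> drive_tool:
  motion:
    - {"xyz":[0.0004,0.0014,-0.02],"turn":[0,0,0]}
    - {"xyz":[0.0004,0.0014,-0.04],"turn":[0,0,0]}
    - {"xyz":[0.0004,0.0014,-0.055],"turn":[0,0,0]}
    - {"xyz":[0.0004,0.0014,-0.06],"turn":[0,0,0]}
    - {"xyz":[0.0004,0.0014,-0.06],"turn":[0,0,0]}
    - {"xyz":[0.0004,0.0014,-0.06],"turn":[0,0,0]}

```text
time_s: 5.9
ee_pos: [0.6143, 0.1118, 0.4697]
orientation: [-179.9, 0.0, -106.9]
ft_force: [-1.0, -0.8, -1.2]
finger_gap: 0.0097
```

```bash
python3 - <<'E'
from lug import *
s=ctrl.observe(); print(s['ee_pos'],s['orientation'],'tcp bed',bed(s['ee_pos']))
c=cam('wrist'); edges(c); save(c,'w3.png')
a=cv2.resize(c['img'][150:330,190:390],(600,540),interpolation=cv2.INTER_CUBIC); cv2.imwrite('pics/w3c.png',a[:,:,::-1])
E
```

```text
[0.61430389 0.11183671 0.46974276] [-1.79909851e+02  2.74283133e-02 -1.06872334e+02] tcp bed [-7.04637223e-02 -5.09585920e+01  4.69742761e+02]
lug 370 y 2/98% [-69.3 -59.8] zmax 202.3
ear 569 y 2/98% [-44.3 -28.8] zmax 200.3
bolt x slope [-0.0005  0.3896] x rng [-5.9  5.1] z 178.5
boltend x [-5.5  5.7] y min -91.3585775947286
```

View pics/w3c.png

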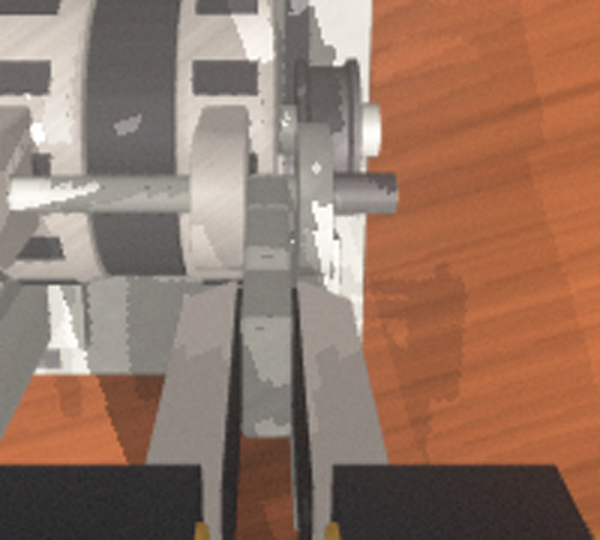

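The picture shows the spacer's legs at (268,200) above the gap, between ear (220,190) and lug (318,190), slightly closer to the ear. I'll shift 1 mm toward the lug and continue down.

>>> drive_tool:
  motion:
    - {"xyz":[-0.0003,-0.001,0],"turn":[0,0,0]}
    - {"xyz":[-0.0003,-0.001,-0.01],"turn":[0,0,0]}
    - {"xyz":[-0.0003,-0.001,-0.02],"turn":[0,0,0]}
    - {"xyz":[-0.0003,-0.001,-0.028],"turn":[0,0,0]}
    - {"xyz":[-0.0003,-0.001,-0.036],"turn":[0,0,0]}
    - {"xyz":[-0.0003,-0.001,-0.044],"turn":[0,0,0]}
    - {"xyz":[-0.0003,-0.001,-0.05],"turn":[0,0,0]}
    - {"xyz":[-0.0003,-0.001,-0.05],"turn":[0,0,0]}
    - {"xyz":[-0.0003,-0.001,-0.05],"turn":[0,0,0]}

```text
time_s: 6.85
ee_pos: [0.6139, 0.111, 0.4187]
orientation: [-180.0, 0.0, -106.9]
ft_force: [0.5, -0.1, -0.5]
finger_gap: 0.0094
```

>>> drive_tool:
  motion:
    - {"xyz":[0,0,-0.004],"turn":[0,0,0]}
    - {"xyz":[0,0,-0.007],"turn":[0,0,0]}
    - {"xyz":[0,0,-0.009],"turn":[0,0,0]}
    - {"xyz":[0,0,-0.01],"turn":[0,0,0]}
    - {"xyz":[0,0,-0.01],"turn":[0,0,0]}
    - {"xyz":[0,0,-0.01],"turn":[0,0,0]}

```text
time_s: 7.45
ee_pos: [0.6139, 0.111, 0.4088]
orientation: [-180.0, 0.0, -106.9]
ft_force: [-0.2, -0.3, -1.4]
finger_gap: 0.0099
```

>>> drive_tool:
  motion:
    - {"xyz":[0,0,-0.001],"turn":[0,0,0]}
    - {"xyz":[0,0,-0.0015],"turn":[0,0,0]}
    - {"xyz":[0,0,-0.0015],"turn":[0,0,0]}
    - {"xyz":[0,0,-0.0015],"turn":[0,0,0]}

```text
time_s: 7.85
ee_pos: [0.6138, 0.111, 0.4071]
orientation: [180.0, -0.0, -106.9]
ft_force: [0.0, 0.3, -1.5]
finger_gap: 0.0098
```

The spacer is within about 1 mm of home. I'll release it and let it drop onto the bolt.

>>> drive_tool:
  motion:
    - {"xyz":[0,0,0],"turn":[0,0,0]}
    - {"xyz":[0,0,0],"turn":[0,0,0]}
    - {"xyz":[0,0,0],"turn":[0,0,0]}
    - {"xyz":[0,0,0],"turn":[0,0,0]}
    - {"xyz":[0,0,0],"turn":[0,0,0]}
    - {"xyz":[0,0,0],"turn":[0,0,0]}
  jaw: -0.5

```text
time_s: 8.45
ee_pos: [0.6139, 0.111, 0.4072]
orientation: [-180.0, -0.0, -106.9]
ft_force: [0.5, -0.6, 0.3]
finger_gap: 0.0235
```

>>> drive_tool:
  motion:
    - {"xyz":[0,0,0.02],"turn":[0,0,0]}
    - {"xyz":[0,0,0.04],"turn":[0,0,0]}
    - {"xyz":[0,0,0.06],"turn":[0,0,0]}
    - {"xyz":[0,0,0.08],"turn":[0,0,0]}
    - {"xyz":[0,0,0.08],"turn":[0,0,0]}
    - {"xyz":[0,0,0.08],"turn":[0,0,0]}

```text
time_s: 9.05
ee_pos: [0.6138, 0.111, 0.4868]
orientation: [-180.0, 0.0, -106.9]
ft_force: [-0.9, -0.3, 0.1]
finger_gap: 0.0234
```

```bash
python3 - <<'E'
from lug import *
s=ctrl.observe(); print(s['time_s'],s['ee_pos'],s['orientation'],'tcp bed',bed(s['ee_pos']))
c=cam('wrist'); edges(c)
B=bed(pts(c)).reshape(-1,3); k=B[(abs(B[:,0])<25)&(abs(B[:,1]+52)<12)&(B[:,2]>208)&(B[:,2]<250)]
t=k[k[:,2]>np.percentile(k[:,2],60)]
print('spacer top z',np.percentile(k[:,2],[50,90,98]).round(1),'y',np.percentile(t[:,1],[2,98]).round(1),'x',np.percentile(t[:,0],[2,98]).round(1),'want z 230')
a=cv2.resize(c['img'][150:330,190:390],(600,540),interpolation=cv2.INTER_CUBIC); cv2.imwrite('pics/w4c.png',a[:,:,::-1])
E
```

```text
9.05 [0.61378245 0.11103922 0.48683139] [-1.79997133e+02  2.25447999e-03 -1.06856354e+02] tcp bed [-3.39145439e-01 -5.18727572e+01  4.86831393e+02]
lug 330 y 2/98% [-69.6 -60.2] zmax 202.8
ear 515 y 2/98% [-48.5 -29.3] zmax 205.1
bolt x slope [-0.0003  0.0991] x rng [-6.1  4.9] z 178.4
boltend x [-5.6  5.8] y min -90.81199546904911
spacer top z [229.3 230.3 230.7] y [-56.3 -47.3] x [-12.8  11. ] want z 230
```

View pics/w4c.png

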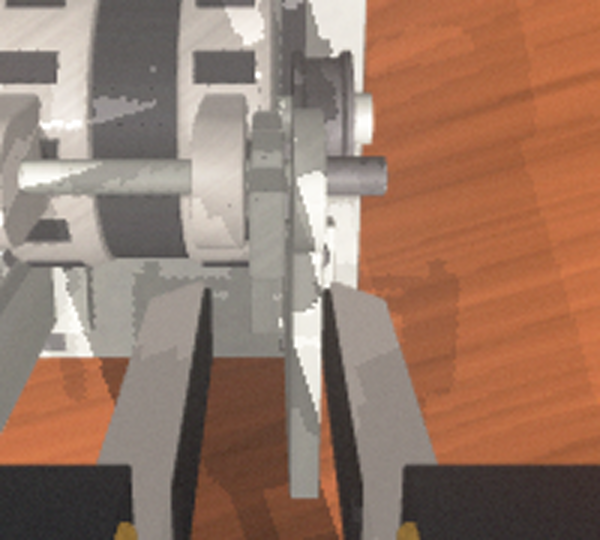

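The spacer is home: top at z=230.3 mm (230 wanted), x centred within 1 mm, standing free between ear and lug. Next is the pinch: I'll open to 60 mm around the ear and lug (ear inner face -28.9, lug outer face -69.6) and descend until the tips are about 3 mm above the bolt. The flush pinch centre is about -51.6 and the tool is at -51.9, so no sideways shift is needed.

>>> drive_tool:
  motion:
    - {"xyz":[0,0,0],"turn":[0,0,0]}
    - {"xyz":[0,0,0],"turn":[0,0,0]}
    - {"xyz":[0,0,0],"turn":[0,0,0]}
    - {"xyz":[0,0,0],"turn":[0,0,0]}
    - {"xyz":[0,0,-0.02],"turn":[0,0,0]}
    - {"xyz":[0,0,-0.04],"turn":[0,0,0]}
    - {"xyz":[0,0,-0.06],"turn":[0,0,0]}
    - {"xyz":[0,0,-0.075],"turn":[0,0,0]}
    - {"xyz":[0,0,-0.085],"turn":[0,0,0]}
    - {"xyz":[0,0,-0.095],"turn":[0,0,0]}
    - {"xyz":[0,0,-0.101],"turn":[0,0,0]}
    - {"xyz":[0,0,-0.105],"turn":[0,0,0]}
    - {"xyz":[0,0,-0.105],"turn":[0,0,0]}
    - {"xyz":[0,0,-0.105],"turn":[0,0,0]}
  jaw: 0.28

```text
time_s: 10.5
ee_pos: [0.614, 0.111, 0.3827]
orientation: [-179.9, 0.0, -106.9]
ft_force: [-0.3, -0.5, 0.3]
finger_gap: 0.0599
```

>>> drive_tool:
  motion:
    - {"xyz":[0,0,0],"turn":[0,0,0]}
    - {"xyz":[0,0,0],"turn":[0,0,0]}
    - {"xyz":[0,0,0],"turn":[0,0,0]}
    - {"xyz":[0,0,0],"turn":[0,0,0]}
    - {"xyz":[0,0,0],"turn":[0,0,0]}
    - {"xyz":[0,0,0],"turn":[0,0,0]}
    - {"xyz":[0,0,0],"turn":[0,0,0]}
    - {"xyz":[0,0,0],"turn":[0,0,0]}
  jaw: -1
  force: 40

```text
time_s: 11.3
ee_pos: [0.6139, 0.1109, 0.3825]
orientation: [-180.0, -0.0, -106.9]
ft_force: [0.2, -1.0, 2.9]
finger_gap: 0.0356
```

```bash
python3 - <<'E'
from lug import *
s=ctrl.observe(); print(s['time_s'],s['ee_pos'],s['orientation'],'tcp bed',bed(s['ee_pos']),s['ft_force'],s['torque'],s['finger_gap'])
c=cam('wrist'); edges(c)
B=bed(pts(c)).reshape(-1,3); k=B[(abs(B[:,0])<25)&(abs(B[:,1]+52)<12)&(B[:,2]>208)&(B[:,2]<250)]
t=k[k[:,2]>np.percentile(k[:,2],60)]
print('spacer top z',np.percentile(k[:,2],[50,90,98]).round(1),'y',np.percentile(t[:,1],[2,98]).round(1),'x',np.percentile(t[:,0],[2,98]).round(1))
w=cam('scene'); a=cv2.resize(w['img'][110:260,240:400],(640,600),interpolation=cv2.INTER_CUBIC)
cv2.imwrite('pics/s5.png',a[:,:,::-1])
E
```

```text
11.3 [0.61393306 0.11094932 0.38250908] [-1.79968785e+02 -5.64721570e-03 -1.06855088e+02] tcp bed [-1.68980047e-01 -5.19152885e+01  3.82509080e+02] [ 0.1892769  -0.95095807  2.91029965] [-0.08196944 -0.01518472  0.09671139] 0.03561006753262735
lug 909 y 2/98% [-78.8 -57.7] zmax 205.6
ear 1399 y 2/98% [-49.9 -23.7] zmax 205.4
bolt x slope [-0.0312  1.2676] x rng [-5.6  5.4] z 178.7
boltend x [-5.  6.] y min -91.34983708951427
spacer top z [229.1 230.1 230.5] y [-59.4 -50.6] x [-12.9  11.2]
```

View pics/s5.png

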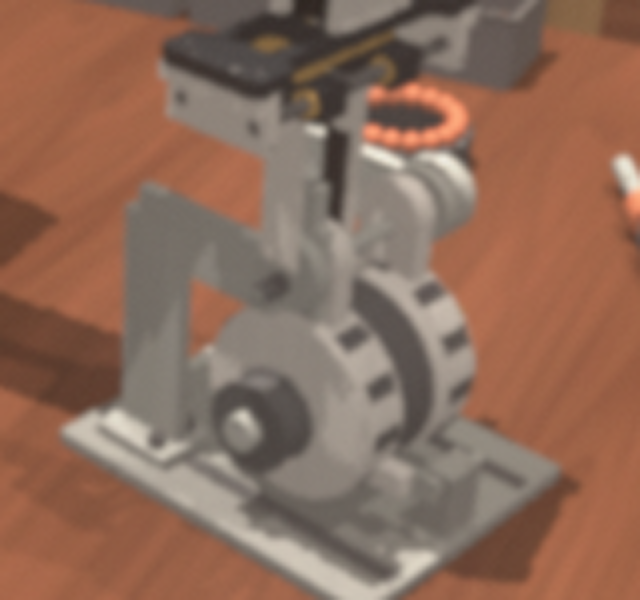

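The finger opening is 35.6 mm against 36 mm for ear, spacer and lug flush, and the gripper has read about 0.4 mm low throughout. The spacer is at y=-59.4 mm against the lug face, its top is at 230 mm, and the net wrist force is about 3 N. The scene picture shows the gripper at (330,160) pinching ear and lug. Handing in.

```bash
python3 -c "
from cell import ctrl
s=ctrl.observe();print(s['finger_gap'],s['ft_force']);print(ctrl.close_job())"
```

```text
0.035381240313853604 [ 0.36373289 -0.89724984  2.70015592]
the job is handed in; nothing more can be done
None
```

The 10 mm spacer is home on the bolt beside the thin lug, and I handed the job in at about 11 s with the gripper still pinching ear and lug together at 40 N. No verdict is reported.

**Placing:** I took the spacer from the rack's middle slot, lowered it into the gap (about 15.5 mm wide), let go and backed off. Its top then measured 230.3 mm above the bench, against 230 mm for fully home. It sat about 1 mm off centre sideways.

**Pinch:** The finger opening was 35.4–35.6 mm, against 36 mm for flush. The gripper had already read 9.4–9.9 mm on the 10 mm spacer, so I take this as flush. The spacer's face measured -59.4 mm along the bolt and the lug's -59.5 mm, and its top had not moved. Net wrist force was about 3 N.

**Not checked:**
- The contact forces on ear, spacer and lug can't be measured directly; I inferred them from the grip force and the opening.
- With the fingers in view, the last camera reading of the lug and ear edges was unusable, so the flush check rests on the finger opening and the spacer's position.
- I did not measure the other spacers, cup and pulley again at the end. The forces showed no contact with them.

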